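# Clear the transport block and spin-check the fan impeller

## Robot

A 7-joint arm with a two-finger parallel gripper is mounted at the origin on the work surface. World frame = base frame: x ahead of the robot, y to its left, z up, the work surface at z = 0. Lengths are in m, angles in rad, forces in N, time in s.
With the tool pointing down it reaches from about 0.35 to 0.9 m from the base axis. Payload 19.9 kg.
Tool frame: the origin (TCP) lies between the finger pads; the fingertips stand 19 mm ahead of it and the grasp point (between the pads) is the TCP; z points along the fingers, y is the direction in which the jaws open and shut (so a half turn about z gives the same grasp; the last joint's range is limited). The gripper opens to 94 mm and grips with 3 to 60 N. Pads are 16 mm wide; open, the fingers measure 119 mm over their backs; the gripper's body (75 mm by 177 mm) begins 78 mm behind the grasp point.
Start: joints at [1.228, 0.417, -0.01, 1.614, 0.005, 1.111, -0.053], TCP at [0.185, -0.597, 0.199] pointing down, gripper open.
Joint ranges: [-2.81, 2.81], [-0.39, 2.02], [-1.27, 1.25], [0.06, 2.57], [-1.19, 4.33], [0.19, 2], [-2.82, 2.82]. Speed limits (rad/s): [1.89, 1.89, 2.39, 2.39, 3.01, 3.01, 3.01].

## Interface

Orientations are given as a 3x3 rotation matrix whose columns are the frame's x, y, z axes.
In Python, from rig import robot gives the robot as it stands. Calls block until the motion is done:
- robot.move_ptp(position, orientation): joint-space move of the TCP to a pose.
- robot.move_linear(position, velocity=0.15, frame=None, threshold=None): straight line of the TCP; frame=None keeps the orientation; velocity is the mean speed in m/s. With threshold (N) it stops when the force on the tool has changed by that much, and returns True; else False.
- robot.goto_joints(angles): joint-space move.
- robot.gripper_to(opening): finger opening in m; the grip force is fixed at half the most; returns when the fingers have stopped.
- robot.pause(seconds).
- robot.ik(position, orientation): joint angles nearest the present ones, or None.
- robot.get_state(): the state.
- robot.grab_frame(name): name is "scene" or "top" or "wrist"; returns the picture (400x640x3 uint8, red, green, blue); there is no depth.
- robot.camera_info(name): a dict with "fx", "fy", "cx", "cy" (pixels), "rvec" (rotation vector, rad) and "tvec" (3), from world to camera coordinates, as OpenCV has them. Camera axes: x right, y down, z forward; pixel columns grow to the right and rows downward; lengths in m; the calibration is good to about 2 mm. The wrist camera is an equidistant fisheye: a pixel r from the principal point sees the ray r / f radians off the axis. A picture is of the moment at which its call begins: read the wrist's pose just before it. camera_info takes no time and is no camera call; for the wrist camera it gives the pose at the moment of the call.
A pose or a line that the arm cannot do raises robot.PlanningError and nothing moves.
- robot.sign_off(): hands the job in, once; it reports no verdict.
The state is a dict: "time": time; "qpos": joint angles; "joint_vel": joint speeds; "effort": joint torques, N m; "ee_pos": TCP position; "tool_rot": TCP orientation; "force": force on the tool from outside, world axes, zero at the start; "moment": the same for the moment, N m; "opening": finger opening in m.
Only numpy, scipy, OpenCV 4.12 (cv2) and the standard library are available. Lean on these libraries where they do the work, as an engineer would, in place of code of your own. Each camera call takes 0.05 s, during which the arm holds its last target.

## Task

This extractor fan is just back from repair: lift the steel transport block out from between the impeller blades and put it in the shallow open tray. Then flick the impeller by hand, without hammering the blades, so that it runs on by itself, either way round, and let it coast untouched until it has made about two full turns. Leave the other things on the bench where they are.

Things in the scene. Friction and masses are not known exactly. Their poses are not given: they have to be found in the camera images.
- fan: Fan motor unit fixed to the bench, standing on its grey motor with the shaft straight up. Over the motor lies a round grey-painted steel flange, 250 mm across, top face 90 mm above the bench, with four bolt heads 5 mm high. Origin on the shaft axis at bench level, z up; the block's keeper lies along its +x.
- keeper (a point): Centre of the block's keeper, on the flange's top face, 95 mm from the shaft axis: a square steel fence 10 mm high, 30 mm wide inside, 4 mm thick. Axes as the fan's.
- impeller (a joint): Turning angle of the impeller on its upright shaft, rad, endless, growing anticlockwise seen from above; starts within 0.25 of 0. Six blades 60 degrees apart: blade k lies at fan yaw + this angle + 30 + 60 k degrees. Free bearings: once flicked and let go it loses half its speed in some 4 to 8 s. While the block stands in its keeper the wheel cannot turn round.
- impeller_top (a point): Shaft axis at the blades' upper edges, 152 mm above the bench; turns with the wheel. Bare aluminium wheel, about 0.9 kg: flat upright radial blades 3 mm thick, out to 115 mm radius, lower edge 104 mm above the bench; hub 26 mm radius, 155 mm high, nut 164 mm; back disc 70 mm radius, top face 107 mm high. Open all round and above.
- block: Loose dark square steel bar, 25 x 25 x 120 mm, about 0.25 kg, standing upright in the keeper between two blades, 2.5 mm play on each side, no fixing; it stands 58 mm proud of the blades' upper edges. Origin at the centre of its underside, z along its length, x and y square to its sides.
- block_mid (a point): Middle of the block, 60 mm from either end.
- tray: Shallow open grey sheet-metal tray fixed to the bench to the left or right of the fan, 170 mm (its x) x 130 mm (its y) x 40 mm high, walls and floor 3 to 5 mm thick. Origin at the centre of its underside.
- tray_in (a point): Centre of the tray's inner floor, axes as the tray's.
- channel: Bystander: brown rusty U-channel offcut lying open side down, 120 x 70 x 45 mm, on the other side of the fan from the tray. Origin at the centre of its underside.
- hammer: Bystander: hammer, lying beyond the fan. Origin at the bench under its middle, handle towards its -x.
- jar: Bystander: closed grey jar with a steel cap, 60 mm across, 75 mm high, upright beyond the fan to the right. Origin at the centre of its underside.
There are look-alikes about, which are no part of the job. There is more than one size of the tray; the one meant has the size given above.

How it is judged:
On the way, in this order (a step that is already met when the one before it is completed fails the run):
1. the block lies or stands in the tray, let go and at rest (x of block_mid in the frame of tray_in between -0.078 and 0.078 m and y of block_mid in the frame of tray_in between -0.058 and 0.058 m and z of block_mid in the frame of tray_in below 0.068 m and linear speed of block below 0.03 m/s and contact force between the fingers and block below 0.05 N), for 0.2 s.
2. the impeller runs on by itself, faster than 1 rad/s, with nothing of the robot touching the fan, for 1.5 s ((velocity of joint impeller above 1 rad/s or velocity of joint impeller below -1 rad/s) and contact force between each of the arm, the fingers and fan below 0.05 N), for 1.5 s.
At the end, for the whole second after the job is handed in: the block rests in the tray, lying or standing (its middle over the tray's floor and no more than 68 mm above it), let go; the impeller has turned at least 11 rad (about one and three quarter turns) one way round from the zero of its joint, and may still be turning (all of step 1 and (value of joint impeller above 11 rad or value of joint impeller below -11 rad)); the robot touches nothing.
It fails at once if the robot strikes or presses the fan or its blades with more than 60 N (contact force between any of the arm, the fingers and fan above 60 N).
It fails at once if the channel is shifted by more than 30 mm (distance of channel from where it was at the start of the episode above 0.03 m).
It fails at once if the hammer is shifted by more than 30 mm (distance of hammer from where it was at the start of the episode above 0.03 m).
It fails at once if the jar is shifted by more than 30 mm (distance of jar from where it was at the start of the episode above 0.03 m).
It also fails if it takes over 51 s, if anything falls off the work surface, if the arm or the gripper's body presses on something with over 40 N, if the wrist force passes 120 N, or if a joint passes its speed limit or range.

## Working session

There is one attempt and no reset: what is moved stays moved. The work goes in short steps, each a Python script; the robot and the scene stay as the last script left them, time stands still between calls to the robot, and variables do not carry over. Pictures are saved under pics/ and viewed, and the job is handed in when it is done.

```bash
ls; mkdir -p pics; python3 - <<'E'
from rig import robot
import cv2
for n in ("scene","top","wrist"):
    ci=robot.camera_info(n); print(n,ci)
    cv2.imwrite(f"pics/{n}0.png",robot.grab_frame(n)[:,:,::-1])
s=robot.get_state(); print(s["time"],s["opening"],s["force"])
E
```

```text
pics
scene {'fx': 400.40751304157976, 'fy': 400.40751304157976, 'cx': 321.03479989140664, 'cy': 190.80440735225122, 'rvec': array([ 1.39555451,  2.37968253, -0.71310747]), 'tvec': array([ 0.23155029, -0.29693439,  1.51623496])}
top {'fx': 416.48834995496867, 'fy': 416.48834995496867, 'cx': 320.85380570552815, 'cy': 201.99766918607756, 'rvec': array([ 2.18071031, -2.18566775,  0.08124044]), 'tvec': array([-0.00410008,  0.48444482,  1.34572636])}
wrist {'fx': 309.70691628693146, 'fy': 309.70691628693146, 'cx': 317.72738073773775, 'cy': 199.93457357531958, 'rvec': array([-2.35799985,  1.73736586,  0.22221337]), 'tvec': array([-0.62422846, -0.02654953,  0.39020431])}
0.15 0.0941217476308135 [-0.36450309 -1.07496476  0.0910498 ]
```

View pics/scene0.png

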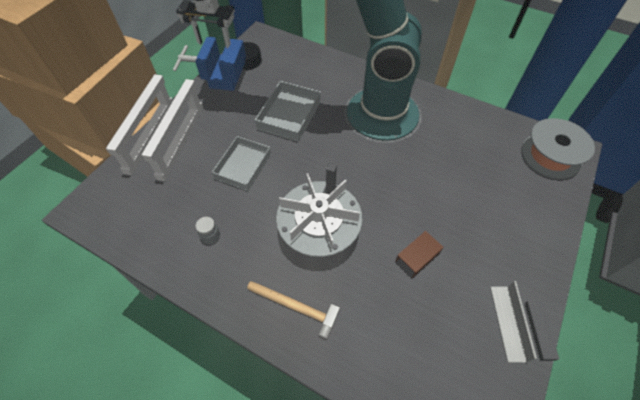

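View pics/top0.png

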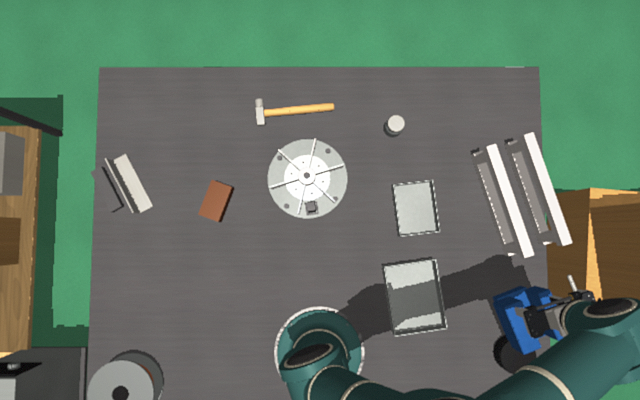

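View pics/wrist0.png

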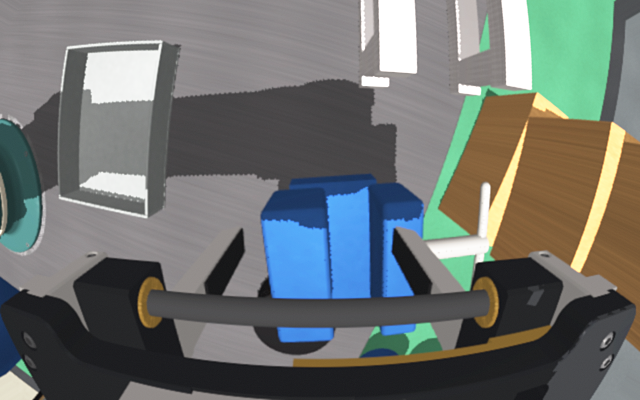

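The top view shows the fan at (307,178), the block at (311,207), candidate trays at (415,207) and (413,296), the channel at (215,201), the hammer at (297,109) and the jar at (394,125). I'll measure both trays and the fan and block next.

```bash
cat > h.py <<'E'
import numpy as np, cv2
from rig import robot
def cam(n):
    c=robot.camera_info(n); R=cv2.Rodrigues(c["rvec"])[0]
    return c,R,-R.T@c["tvec"]
def ray(ci,u,v,z,fish=False):
    c,R,o=ci; x=(u-c["cx"])/c["fx"]; y=(v-c["cy"])/c["fy"]
    if fish:
        r=np.hypot(x,y); d=np.array([x/r*np.sin(r),y/r*np.sin(r),np.cos(r)])
    else: d=np.array([x,y,1.])
    d=R.T@d; return o+d*(z-o[2])/d[2]
def proj(ci,P,fish=False):
    c,R,o=ci; p=R@np.asarray(P)+c["tvec"]
    if fish:
        t=np.arctan2(np.hypot(p[0],p[1]),p[2])/np.hypot(p[0],p[1]); return c["cx"]+c["fx"]*p[0]*t,c["cy"]+c["fy"]*p[1]*t
    return c["cx"]+c["fx"]*p[0]/p[2],c["cy"]+c["fy"]*p[1]/p[2]
E
python3 - <<'E'
from h import *
im=cv2.imread("pics/top0.png")
a=cv2.resize(im[130:225,255:360],None,fx=7,fy=6.2,interpolation=cv2.INTER_CUBIC) if 0 else cv2.resize(im[130:225,255:360],None,fx=6,fy=6,interpolation=cv2.INTER_CUBIC)
cv2.imwrite("pics/topfan.png",a)
cv2.imwrite("pics/toptray.png",cv2.resize(im[170:345,370:460],None,fx=3.4,fy=3.4,interpolation=cv2.INTER_CUBIC))
im=cv2.imread("pics/scene0.png")
cv2.imwrite("pics/scfan.png",cv2.resize(im[155:275,265:375],None,fx=5,fy=5,interpolation=cv2.INTER_CUBIC))
t=cam("top"); print(t[2],cam("scene")[2])
for u,v in [(307,178),(415,207),(413,296)]: print(ray(t,u,v,.1))
E
```

```text
[ 0.38265862 -0.00550043  1.37812378] [1.05796581 0.32545146 1.102517  ]
[0.55278143 0.03743265 0.1       ]
[ 0.46222201 -0.29462163  0.1       ]
[ 0.19242057 -0.28341017  0.1       ]
```

View pics/topfan.png

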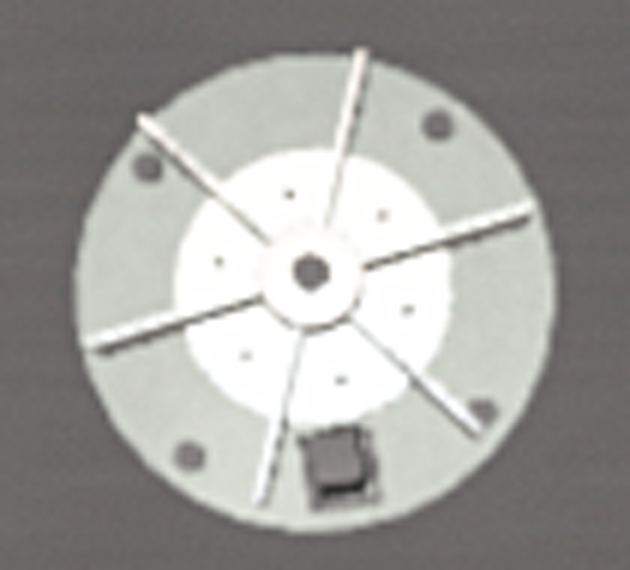

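View pics/toptray.png

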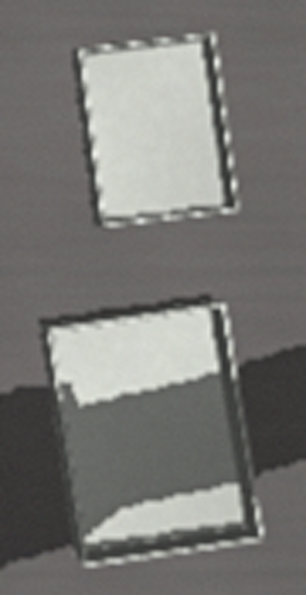

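View pics/scfan.png

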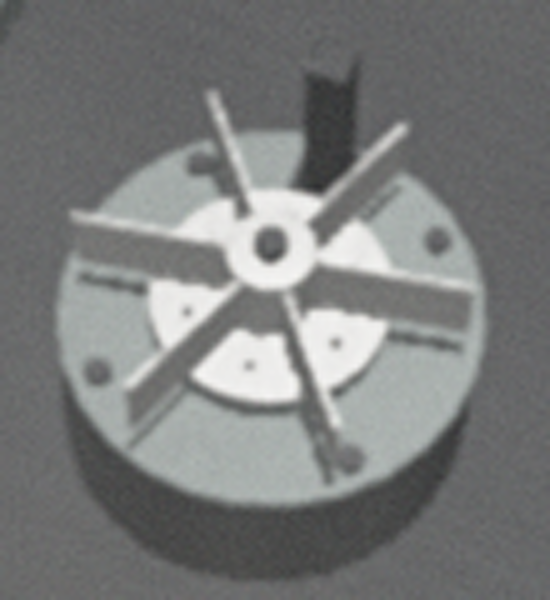

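```bash
python3 - <<'E'
from h import *
t=cam("top"); s=cam("scene")
def T(x,y): return 370+x/3.4-.35,170+y/3.4-.35
for nm,c in (("T1",[(76,50),(212,36),(238,208),(98,226)]),("T2",[(44,322),(222,300),(262,538),(84,566)])):
    P=np.array([ray(t,*T(*p),.04)[:2] for p in c]); print(nm,P.round(3).tolist(),np.linalg.norm(P-np.roll(P,-1,0),axis=1).round(3),P.mean(0))
    for z in(.055,.07):
        Q=np.array([ray(t,*T(*p),z)[:2] for p in c]);print(z,np.linalg.norm(Q-np.roll(Q,-1,0),axis=1).round(3))
im=cv2.imread("pics/top0.png")
# flange ellipse contour: colour bright vs bench
F=lambda x,y:(255+x/6-.42,130+y/6-.42)
print("hub nut",ray(t,*F(311,271),.164)); 
# flange circle edges at z .09
E=np.array([ray(t,*F(*p),.09)[:2] for p in [(74,285),(555,290),(312,52),(312,532)]]);print("flange",E.round(4).tolist(),E[:2].mean(0),E[2:].mean(0))
print("block top",ray(t,*F(335,457),.21)); 
print("keeper outer",[ray(t,*F(*p),.1).round(4)[:2].tolist() for p in [(303,510),(380,503),(300,432),(372,425)]])
for p in [(362,52),(530,208),(478,430),(260,500),(97,346),(142,118)]: print("blade",ray(t,*F(*p),.152).round(4)[:2])
S=lambda x,y:(265+x/5-.4,155+y/5-.4)
print("scene nut",ray(s,*S(271,243),.164)); print("scene blocktop corners",[ray(s,*S(*p),.21).round(4)[:2].tolist() for p in[(306,70),(322,42),(360,58),(352,80)]])
E
```

```text
T1 [[0.539, -0.235], [0.553, -0.365], [0.389, -0.386], [0.373, -0.253]] [0.13  0.165 0.133 0.168] [ 0.46348105 -0.30983404]
0.055 [0.129 0.163 0.132 0.166]
0.07 [0.127 0.161 0.13  0.164]
T2 [[0.283, -0.201], [0.303, -0.369], [0.084, -0.401], [0.059, -0.235]] [0.168 0.221 0.167 0.227] [ 0.18242488 -0.3015981 ]
0.055 [0.167 0.219 0.165 0.224]
0.07 [0.165 0.216 0.163 0.221]
hub nut [0.55389242 0.0370085  0.164     ]
flange [[0.5573, 0.1627], [0.5541, -0.0871], [0.6797, 0.0391], [0.4288, 0.039]] [0.55569187 0.03779341] [0.55424741 0.03907689]
block top [0.45957409 0.02412605 0.21      ]
keeper outer [[0.4397, 0.0433], [0.4432, 0.0039], [0.4797, 0.0449], [0.4832, 0.0079]]
blade [0.6654 0.0121]
blade [ 0.5868 -0.0711]
blade [ 0.4765 -0.0448]
blade [0.4423 0.0624]
blade [0.5185 0.143 ]
blade [0.6324 0.1214]
scene nut [0.55650224 0.0387052  0.164     ]
scene blocktop corners [[0.4736, 0.0145], [0.4521, 0.0129], [0.4516, 0.0367], [0.4672, 0.04]]
```

The tray at (415,207) measures 0.130 × 0.167 m, which fits 130 × 170. The tray at (413,296) measures 0.168 × 0.224 m, so it is the larger look-alike. The enlarged crop confirms that the upper tray is the one meant. Only one dark block stands in a keeper, at (311,207). Next I'll move above the block and check with the wrist camera.

```bash
cat >> h.py <<'E'
def Rd(yaw):  # tool down, tool y along yaw+90deg direction (sign flipped), tool x along yaw
    c,s=np.cos(yaw),np.sin(yaw); return np.array([[c,s,0],[s,-c,0],[0,0,-1.]])
def best(p,yaw):
    q0=np.array(robot.get_state()["qpos"]); o=[]
    for k in(0,1,-1):
        q=robot.ik(p,Rd(yaw+k*np.pi))
        if q is not None:o.append((abs(np.array(q)-q0).max(),k))
    print(o); return Rd(yaw+min(o)[1]*np.pi)
def shot(n,f):
    c=cam(n); im=robot.grab_frame(n)[:,:,::-1].copy(); cv2.imwrite(f"pics/{f}.png",im); return c,im
E
python3 - <<'E'
from h import *
s=robot.get_state(); p=s["ee_pos"].copy() if hasattr(s["ee_pos"],'copy') else s["ee_pos"]
robot.move_linear([p[0],p[1],.33],velocity=.3)
tgt=[.4605,.0255,.32]; robot.move_ptp(tgt,best(tgt,np.radians(7)))
c,im=shot("wrist","w1"); shot("top","t1")
s=robot.get_state();print(s["time"],s["ee_pos"],s["qpos"])
print("axis",proj(c,[.555,.038,.164],1))
for P in ([.4605,.0255,.21],):print(proj(c,P,1))
E
```

```text
[(np.float64(1.553384029336629), 0), (np.float64(1.5875688574902878), 1), (np.float64(1.5875688574902882), -1)]
3.25 [0.4606246  0.0249649  0.31996367] [ 0.68259145  0.05467039 -0.82639902  1.81314793  0.0416567   1.29167268
 -1.60405823]
axis (np.float64(316.3538614308516), np.float64(100.50616438492183))
(np.float64(317.256936418063), np.float64(195.62654332081527))
```

View pics/w1.png

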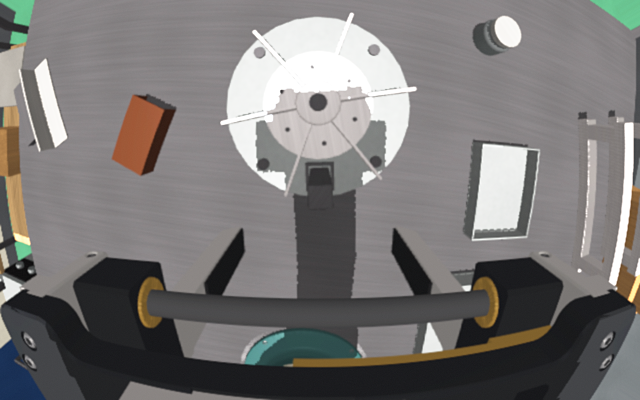

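The wrist view shows the block top at about (319,194), against a predicted (317,196). The nut is at (318,102), against (316,100). That agrees to about 2 mm, so I'll grasp.

```bash
python3 - <<'E'
from h import *
s=robot.get_state(); p=s["ee_pos"]
print(robot.move_linear([.4605,.025,.187],velocity=.15,threshold=8))
robot.gripper_to(0.02)
s=robot.get_state();print(s["time"],s["ee_pos"],s["opening"],s["force"])
shot("wrist","w2");shot("scene","s2")
a=cv2.imread("pics/w2.png")[:,:];cv2.imwrite("pics/s2c.png",cv2.resize(cv2.imread("pics/s2.png")[120:280,240:400],None,fx=3.5,fy=3.5))
E
```

```text
False
5.35 [0.46047292 0.02494601 0.18697346] 0.02475688914697043 [-0.038609   -0.0152878   0.32402318]
```

View pics/s2c.png

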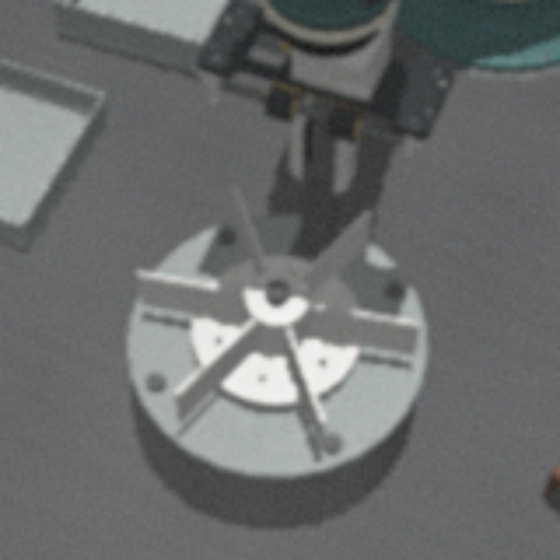

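The opening of 24.8 mm means the block is held between the pads. Lifting it and carrying it to the tray.

```bash
python3 - <<'E'
from h import *
print(robot.move_linear([.4605,.025,.31],velocity=.15,threshold=15))
s=robot.get_state();print(s["time"],s["opening"],s["force"],s["ee_pos"])
tgt=[.463,-.310,.28]; robot.move_ptp(tgt,best(tgt,np.radians(7)))
s=robot.get_state();print(s["time"],s["opening"],s["force"],s["ee_pos"])
robot.move_linear([.463,-.310,.125],velocity=.2)
shot("scene","s3")
cv2.imwrite("pics/s3c.png",cv2.resize(cv2.imread("pics/s3.png")[100:260,180:370],None,fx=3.5,fy=3.5))
s=robot.get_state();print(s["time"],s["opening"],s["force"],s["ee_pos"])
E
```

```text
False
6.4167 0.02461842669044982 [-0.36104314  0.10147387 -2.76445087] [0.46007187 0.02496652 0.30917489]
[(np.float64(0.5589603602395192), 0), (np.float64(3.5224665275451974), 1), (np.float64(3.5224665275451983), -1)]
7.6917 0.02486090312624266 [ 0.09782732  0.76367808 -3.50241778] [ 0.46371344 -0.30847028  0.28022395]
8.6667 0.02460045987783072 [-0.56854384 -0.10753028 -3.42484767] [ 0.4637663  -0.31023305  0.12633164]
```

View pics/s3c.png

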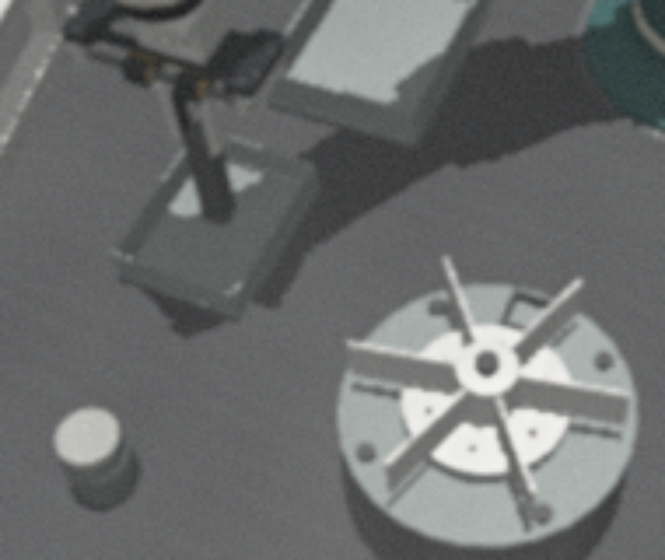

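The block hangs over the middle of the tray, with its foot at about (218,215) in the crop. The keeper is empty. I'll lower it until it touches, then release.

```bash
python3 - <<'E'
from h import *
print(robot.move_linear([.463,-.310,.09],velocity=.03,threshold=4))
s=robot.get_state();print(s["time"],s["force"],s["ee_pos"])
robot.pause(.2)
robot.gripper_to(0.07); robot.pause(.2)
robot.move_linear([.463,-.310,.27],velocity=.2)
robot.move_linear([.40,-.12,.27],velocity=.3)
robot.gripper_to(0.0)
shot("top","t4");shot("scene","s4")
s=robot.get_state();print(s["time"],s["force"],s["ee_pos"],s["opening"])
cv2.imwrite("pics/s4c.png",cv2.resize(cv2.imread("pics/s4.png")[100:260,180:370],None,fx=3.5,fy=3.5))
cv2.imwrite("pics/t4c.png",cv2.resize(cv2.imread("pics/t4.png")[130:260,255:455],None,fx=4,fy=4))
E
```

```text
True
9.4833 [-0.04221301 -3.36815511  4.45355204] [ 0.46305729 -0.31034309  0.09954535]
13.7583 [-0.16166396 -0.27606573  0.88555311] [ 0.39999479 -0.11997748  0.26998554] 0.00040774637738245207
```

View pics/s4c.png

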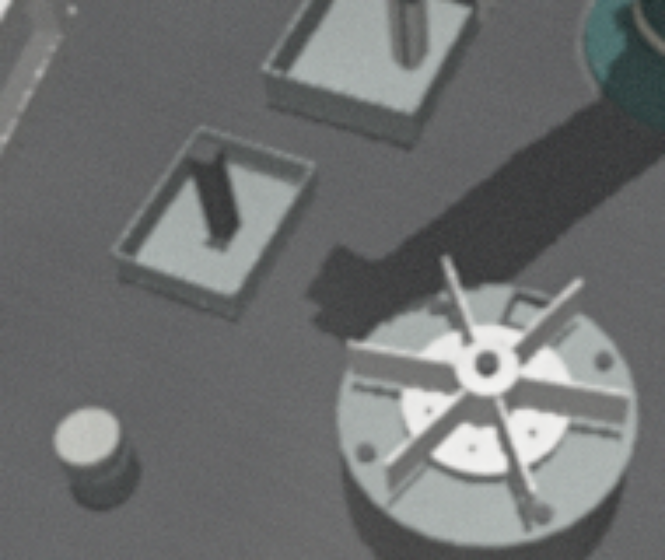

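View pics/t4c.png

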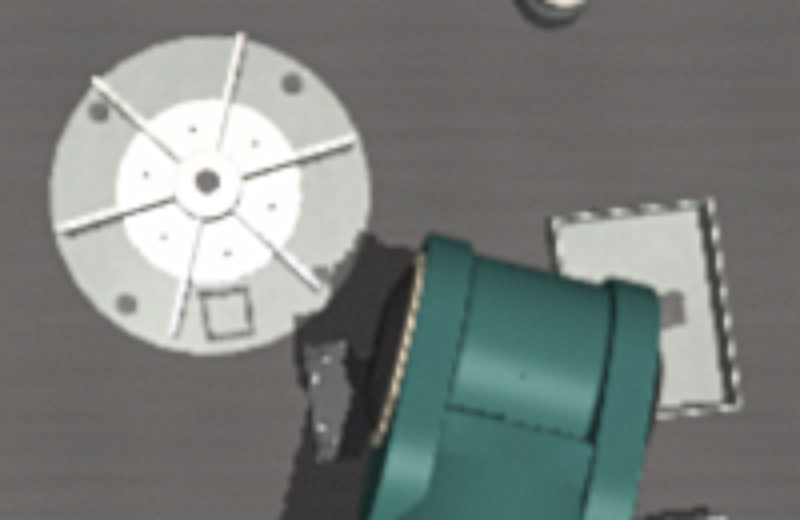

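The block stands upright at about (218,200) in the scene crop, within the tray and let go. The wheel has not moved: the near blade tip is at top pixel (298,213), roughly 168° about the axis. I'll plan the flick as a straight tangential sweep with closed fingers that starts just behind that blade and runs out past the rim. Joint speeds get checked first.

```bash
cat > f.py <<'E'
from h import *
C=np.array([.555,.038]); ph=np.radians(143); r0=.088
d=np.array([np.sin(ph),-np.cos(ph)]); foot=C+r0*np.array([np.cos(ph),np.sin(ph)])
def P(s,z): return [*(foot+s*d),z]
Z=.142; S0,S1=-.068,.16; V=.28
E
python3 - <<'E'
from f import *
print(P(S0,Z),P(S1,Z))
R=best(P(S0,.25),np.radians(143)); 
robot.move_ptp(P(S0,.25),R)
q=[np.array(robot.ik(P(s,Z),R)) for s in np.linspace(S0,S1,24)]
print("max joint speed at peak", (np.abs(np.diff(q,axis=0)).max(0)/(.228/23)*V*1.9).round(2))
print(robot.move_linear(P(S0,Z),velocity=.12,threshold=4))
s=robot.get_state();print(s["time"],s["force"],s["ee_pos"])
c,_=shot("wrist","w5");shot("scene","s5");
cv2.imwrite("pics/s5c.png",cv2.resize(cv2.imread("pics/s5.png")[120:270,250:400],None,fx=4,fy=4))
E
```

```text
[np.float64(0.443796653541499), np.float64(0.03665250735416431), 0.142] [np.float64(0.581010478820166), np.float64(0.2187414036449471), 0.142]
[(np.float64(1.912461149446413), 0), (np.float64(1.2327894035762252), 1), (np.float64(1.2327894035762248), -1)]
max joint speed at peak [8.21 1.98 9.63 1.18 4.97 1.11 3.63]
False
15.9833 [-0.54358216 -0.19172836  0.12416558] [0.44418726 0.03670037 0.14256682]
```

View pics/s5c.png

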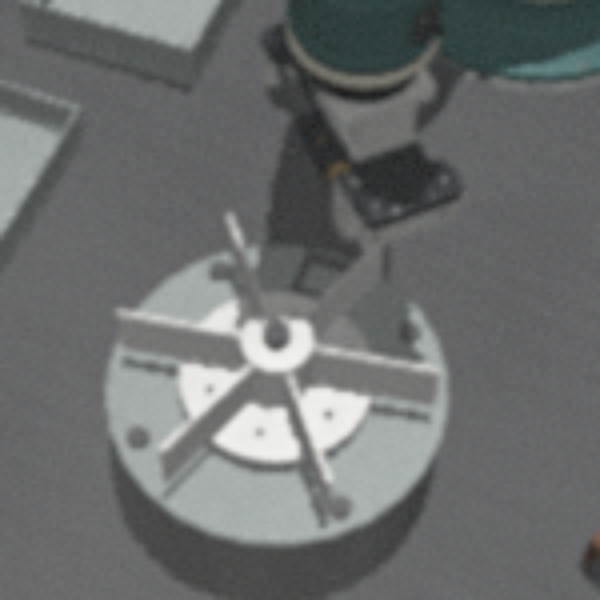

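View pics/w5.png

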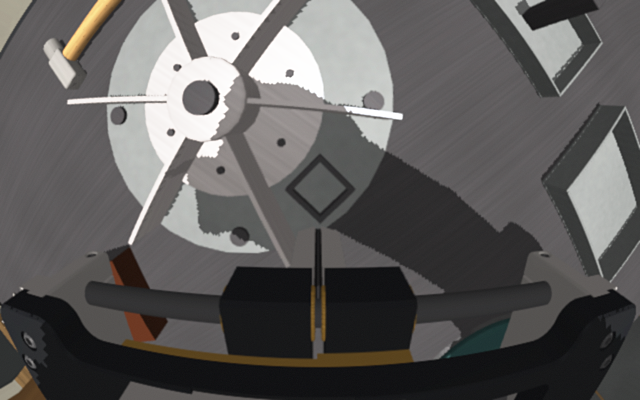

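Closed fingers are at about (385,255) in the scene crop, just behind the near blade, and not touching (force about 0). The IK-based speed estimate looks like branch jumps, so I'll check it without moving before I flick.

```bash
python3 - <<'E'
from f import *
s=robot.get_state(); R=np.array(s["tool_rot"]); print(np.array(s["qpos"]).round(3))
for sx in np.linspace(S0,S1,10): print(round(sx,3),np.array(robot.ik(P(sx,Z),R)).round(3))
E
```

```text
[ 0.641  0.266 -0.89   2.076  0.262  0.912 -2.611]
-0.068 [ 0.641  0.266 -0.89   2.078  0.262  0.91  -2.612]
-0.043 [ 0.581  0.304 -0.885  2.04   0.295  0.926 -2.677]
-0.017 [ 0.525  0.343 -0.879  2.     0.326  0.943 -2.738]
0.008 [ 0.472  0.381 -0.875  1.957  0.356  0.962 -2.792]
0.033 [ 0.314  0.378 -0.728  1.916  0.306  0.959 -2.774]
0.059 [ 0.272  0.416 -0.728  1.869  0.331  0.979 -2.819]
0.084 [ 0.097  0.413 -0.55   1.824  0.257  0.975 -2.777]
0.109 [ 0.062  0.449 -0.55   1.773  0.275  0.995 -2.811]
0.135 [-0.105  0.456 -0.371  1.725  0.192  0.996 -2.762]
0.16 [-0.133  0.492 -0.371  1.669  0.203  1.017 -2.788]
```

Joint 7 runs up to its limit of -2.82 along the sweep. A half turn of the tool gives the same pusher with room to spare, so I'll raise, flip and lower again.

```bash
python3 - <<'E'
from f import *
s=robot.get_state(); R=np.array(s["tool_rot"])@np.diag([-1,-1,1])
robot.move_linear(P(S0,.21),velocity=.15)
robot.move_ptp(P(S0,.21),R)
robot.move_linear(P(S0,Z),velocity=.1,threshold=4)
s=robot.get_state();print(s["time"],s["force"],s["ee_pos"],np.array(s["qpos"]).round(3))
q=[np.array(robot.ik(P(s,Z),R)) for s in np.linspace(S0,S1,10)]
print((np.diff(q,axis=0)/(.228/9)*V*1.9).round(2))
shot("scene","s6")
cv2.imwrite("pics/s6c.png",cv2.resize(cv2.imread("pics/s6.png")[120:270,250:400],None,fx=4,fy=4))
E
```

```text
20.2333 [-0.70183308 -0.05626938  1.14262523] [0.44408601 0.03680032 0.14240965] [ 0.747  0.307 -1.024  2.075  0.329  0.929  0.469]
[[-1.46  0.8   0.31 -0.79  0.68  0.37 -1.36]
 [-1.37  0.8   0.29 -0.84  0.64  0.4  -1.23]
 [-1.29  0.8   0.26 -0.89  0.61  0.43 -1.11]
 [-1.21  0.8   0.22 -0.93  0.58  0.45 -0.99]
 [-1.14  0.8   0.2  -0.98  0.55  0.48 -0.89]
 [-1.08  0.8   0.17 -1.02  0.52  0.51 -0.79]
 [-1.03  0.79  0.14 -1.07  0.5   0.53 -0.69]
 [-0.99  0.79  0.12 -1.11  0.48  0.55 -0.6 ]
 [-0.96  0.79  0.11 -1.16  0.45  0.57 -0.51]]
```

View pics/s6c.png

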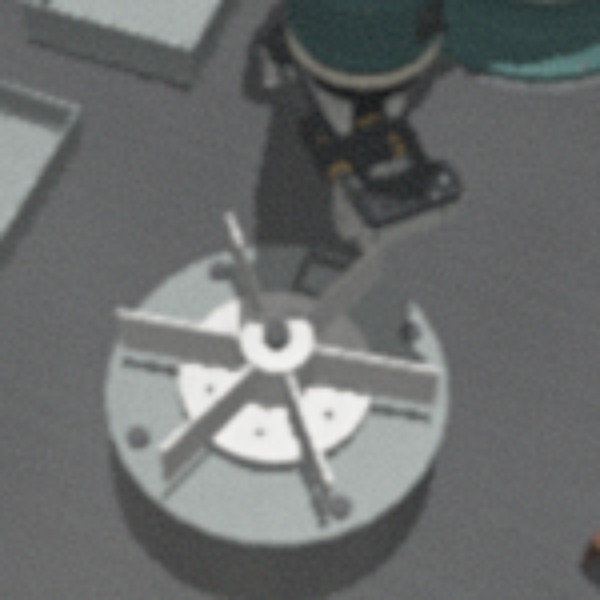

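All joint speeds are within limits. I'll do the flick at a mean of 0.22 m/s, then watch.

```bash
python3 - <<'E'
from f import *
robot.move_linear(P(S1,Z),velocity=.22)
s=robot.get_state();print(s["time"],s["force"],s["ee_pos"])
ims=[]
for i in range(6):
    ims.append(robot.grab_frame("top")[:,:,::-1][125:230,250:365]); print(robot.get_state()["time"])
cv2.imwrite("pics/spin.png",np.vstack([np.hstack([cv2.resize(a,None,fx=2.3,fy=2.3) for a in ims[k:k+3]]) for k in(0,3)]))
E
```

```text
21.4667 [ 0.12859798 -0.40637381 -0.17213486] [0.58075389 0.21773616 0.14201407]
21.5167
21.5667
21.6167
21.6667
21.7167
21.7667
```

View pics/spin.png

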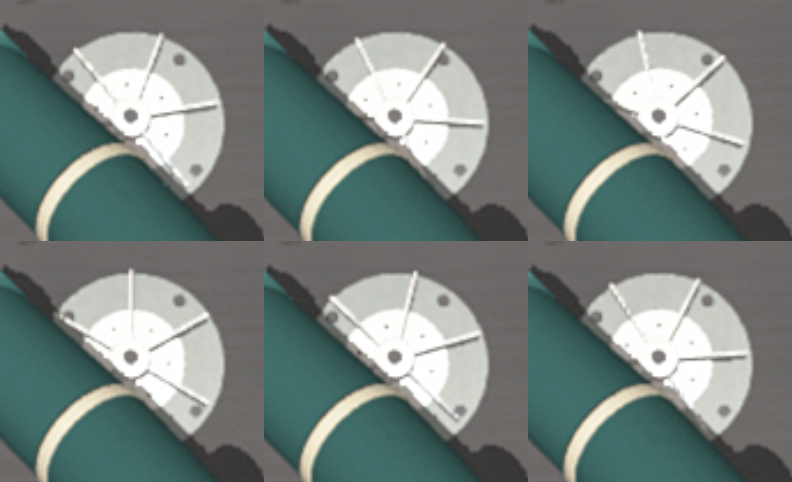

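The wheel turns clockwise about 14° per 0.05 s, roughly 5 rad/s, and the finger is clear of it. I'll back off upwards and let it coast.

```bash
python3 - <<'E'
from f import *
robot.move_linear(P(S1,.30),velocity=.15)
robot.move_linear([.45,.30,.32],velocity=.2)
print(robot.get_state()["time"])
robot.pause(5)
ims=[]
for i in range(6):
    f=robot.grab_frame("top")[:,:,::-1]; ims.append(f[125:230,250:365]); 
    if i<5: robot.pause(.05)
print(robot.get_state()["time"])
cv2.imwrite("pics/spin2.png",np.vstack([np.hstack([cv2.resize(a,None,fx=2.3,fy=2.3) for a in ims[k:k+3]]) for k in(0,3)]))
cv2.imwrite("pics/t7.png",f); shot("scene","s7")
E
```

```text
23.8917
29.4417
```

View pics/spin2.png

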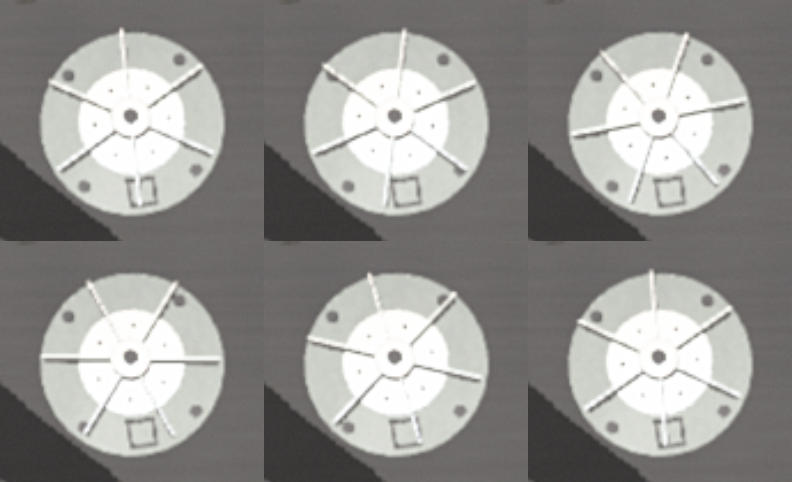

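View pics/s7.png

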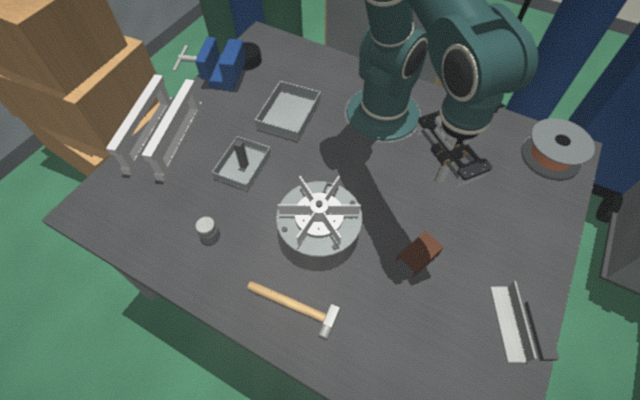

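View pics/t7.png

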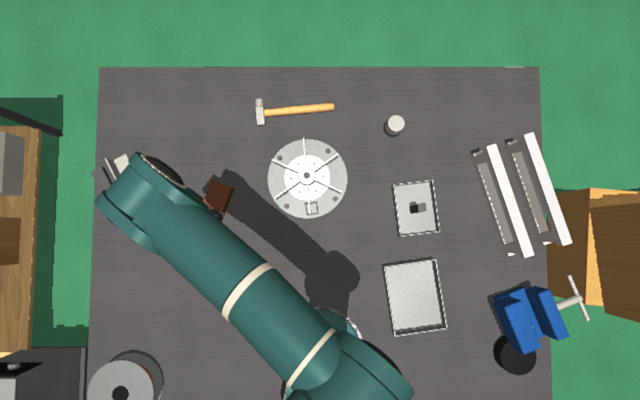

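Six frames 0.1 s apart show the wheel still turning clockwise at about 2.5 rad/s, some 8 s after the flick. That puts it at about 27 rad, well past the 11 needed. The block stands in the tray at top pixel (416,208). The channel (217,198), hammer (297,109) and jar (395,125) are unmoved, and the robot is clear. Handing in.

```bash
python3 - <<'E'
from rig import robot
robot.sign_off()
E
```

```text
the job is handed in; nothing more can be done
```

I lifted the transport block out of its keeper and stood it upright in the 170 × 130 mm tray. I then flicked the impeller clockwise with the closed fingers, backed the arm off and handed the job in.

- **Block:** the last pictures show it standing in the middle of the tray, let go.
- **Impeller:** it ran at about 5 rad/s after the flick and about 2.5 rad/s some 8 s later. That makes roughly 27 rad, estimated from picture sequences rather than counted turn by turn; at least 11 rad was needed. It was still turning when I handed in at about 29 s.
- **Other things:** the hammer and jar sit at their starting pixels, and the channel is within about 3 pixels, partly hidden by the arm. The robot was well clear of everything.
- **One check that failed:** the first tool orientation for the flick would have run joint 7 into its limit, so I turned the tool half round before the sweep. No other check disagreed.

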